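# Show the gathered cassettes to the inspection camera by mirror

### The arm

A 7-joint arm with a two-finger parallel gripper is mounted at the origin on a cart in front of the work surface, level with it; the furniture and walls round the work are solid. World frame = base frame: x ahead of the robot, y to its left, z up, the work surface at z = 0. Lengths are in m, angles in rad, forces in N, time in s.
With the tool pointing down it reaches from about 0.425 to 0.925 m from the base axis. Payload 6.8 kg.
Tool frame: the origin (TCP) lies between the finger pads; the fingertips stand finger_overhang ahead of it and the grasp point (between the pads) lies 6 mm ahead of it (finger_overhang is the distance from the TCP to the fingertips, in m); z points along the fingers, y is the line along which they close (so a half turn about z gives the same grasp; the last joint's range is limited). The gripper opens to 85 mm and grips with 20 to 120 N. Pads are 22 mm wide; open, the fingers measure 114 mm over their backs; the gripper's body (76 mm by 85 mm) begins 54 mm behind the grasp point. The pads swing forward as they close: fully open they stand 13 mm farther back than shut.
Start: joints at [1.124, 0.477, 0.022, 1.555, -0.011, 1.109, -0.083], TCP at [0.224, -0.637, 0.256] pointing down, gripper open.
Joint ranges: [-2.96, 2.96], [-0.34, 2.1], [-1.41, 1.46], [0.24, 2.44], [-1.37, 4.51], [0.17, 1.92], [-2.96, 2.96]. Speed limits (rad/s): [2.39, 2.39, 3.14, 3.14, 3.14, 3.14, 3.14].

### API

Orientations are given as a unit quaternion [w, x, y, z].
In Python, from station import * gives the robot as it stands.
- The arm moves only by the tool drive_tool, never from a script. Its argument "increments" is a list of rows, each an object of numbers: "claw": the finger opening in m, from 0 to 0.0854; "dx", "dy", "dz": the shift along the tool's x, y, z in m; "wx", "wy", "wz": the turn, a rotation vector about the tool's x, y, z in degrees. A call has 1 to 20 rows; each row shifts and turns the commanded pose from where the row before left it, along the tool's axes as they then stand; what a row does not reach is not made up. A row lasts 1/8 s, in which the tool goes at most 62.5 mm and 10.7 degrees, less where a joint would pass 70% of its speed; a pose out of reach is approached as far as the arm can. A call with a gripper value outside its range is refused whole. The fingers move at their own pace and stop on an object; "newtons" is the grip in N (left out, the last holds). Time passes only in rows, so rows that do not move let the fingers close. It gives the time, the measured TCP pose, the force, the opening and the grip force at its end, in the units of the state.
- get_obs(): the state, without advancing time (a new reading comes with each control period).
- read_camera(name): name is "scene" or "top" or "wrist"; returns (picture, depth): 384x512x3 uint8, red, green, blue; 384x512 float32, m along the optical axis (not along the pixel's ray), 0 where there is no reading.
- calibration(name): a dict with "intrinsics" (3x3 intrinsics, pixels), "k1" (the pictures are not rectified: a ray, as slopes to the right and down, at radius r is drawn at 1 + k1 r^2 times it, then the intrinsics apply), "R" (3x3) and "t" (3): a world point X has camera coordinates R X + t; the wrist camera has in their place "mount" (4x4, takes a point from camera to tool coordinates, whose origin is the TCP and whose axes are the flange's). Camera axes: x right, y down, z forward; pixel columns grow to the right and rows downward; lengths in m; the calibration is good to about 2 mm. A picture is of the moment at which its call begins: read the wrist's pose just before it. calibration takes no time and is no camera call.
- hand_in(): hands the job in; it is judged then, once.
The state is a dict: "t": time; "q": joint angles; "joint_vel": joint speeds; "joint_torque": joint torques, N m; "eef_pos": TCP position; "tool_rot": TCP orientation; "contact_force": force on the tool from outside, world axes, zero at the start; "torque": the same for the moment, N m; "gripper_width": opening from 0.0 (shut) to 1.0 (fully open); "grasp_force": force on a finger pad.
Only numpy, scipy, OpenCV 4.12 (cv2) and the standard library are available. Lean on these libraries where they do the work, as an engineer would, in place of code of your own. Each camera call takes 0.05 s, during which the arm holds its last target. There are 200 camera calls.

### The job

Pick up the scraper from its rubber pad, sweep the three loose cassettes along the table into the three-sided bay with it (do not touch them with the gripper or lift them), and stand the scraper upright back on the middle of its pad. Then take the small mirror by the tab on its top and turn it until the camera, looking into the mirror, sees the round marker on the bay's back wall in the middle of the mirror; finish while still holding the mirror at that angle, because it springs back when let go. Leave the bottles, the pot and the eraser where they are.

Things in the scene. Friction and masses are not known exactly. Their poses are not given: they have to be found in the camera images.
- bay: fixed three-sided bay of aluminium wall on the bare table (no floor of its own): inside 180 mm along its x, 120 mm along its y, walls 6 mm thick and 28 mm high. Origin on the table at the centre of the inside; the open mouth is at y = +60 mm (the cassettes lie beyond it, towards +y), the inner face of the back wall at y = -60 mm
- marker (a point): centre of the round steel marker, a 30 mm disc 6 mm thick with a black ring on it, that stands on a thin stem clipped fast on the bay's back wall, up to 70 mm to either side of the wall's middle, at y = -63 mm in the bay's frame and 68 mm above the table; its top is 83 mm above the table
- cassette_a: one of three alike white plastic cassettes (small flat blocks with four grey slots on top), 32 x 24 x 14 mm, 20 g, loose on the table in front of the bay's mouth; origin at the centre of the underside
- cassette_b: one of three alike white plastic cassettes (small flat blocks with four grey slots on top), 32 x 24 x 14 mm, 20 g, loose on the table in front of the bay's mouth; origin at the centre of the underside
- cassette_c: one of three alike white plastic cassettes (small flat blocks with four grey slots on top), 32 x 24 x 14 mm, 20 g, loose on the table in front of the bay's mouth; origin at the centre of the underside
- scraper: grey hand scraper, 120 g, standing on its pad: a straight blade 130 mm long along its x, 24 mm thick along its y, 30 mm high, with an upright flat grip in the middle, 32 mm along x, 16 mm thick along y, from 38 to 95 mm above the underside (a 44 x 18 mm shoulder below that). Origin at the centre of the underside, z up
- pad: fixed dark rubber mat, 160 mm along its x, 60 mm along its y, 2 mm thick, the scraper's place; origin at the centre of its underside, on the table. The scraper starts near its middle, its blade about along the pad's x
- viewer: fixed inspection viewer: a dark bar on the table with a small black camera at one end and the mirror's pivot at the other. Origin on the table on the mirror's vertical pivot axis; its x axis points from the pivot to the camera, whose body ends 143 mm from the pivot and stands 77 mm high
- lens (a point): front of the camera's lens, 92 mm from the pivot axis along the viewer's x, 60 mm above the table; the camera looks straight at the pivot
- mirror: upright flat mirror, black frame 70 mm wide, 24 to 100 mm above the table, on a vertical pivot. Origin on the table on the pivot axis; x is the way the glass faces, y along its width. The glass lies on the axis. Turns -0.2 to 1.5 rad from facing the camera squarely, plus is counterclockwise from above (towards the bay); a light spring (0.05 N m/rad) brings it back to 0. Needed: about 0.65 to 1.17 rad
- tab (a point): middle of the grip tab on top of the mirror, on the pivot axis, 128 mm above the table: the tab is 30 mm wide along the mirror's y, 12 mm thick along its x, and reaches from 100 to 146 mm above the table
- sight: nothing solid: the camera's line of sight after the mirror. Origin on the pivot axis 60 mm above the table; x is the level direction in which the camera looks by way of the mirror (turns twice as far as the mirror; points back at the camera when the mirror faces it). The marker is in view where its y in this frame is near 0
- amber_bottle: bystander: small brown bottle with a black cap, 29 mm across, 61 mm high; origin at the centre of the underside
- eraser: bystander: eraser in a blue sleeve, 20 x 45 x 12 mm; origin at the centre of the underside
- dropper_bottle: bystander: white dropper bottle, 36 mm across, 106 mm high; origin at the centre of the underside
- specimen_pot: bystander: pale pot with a red lid, 49 mm across, 58 mm high; origin at the centre of the underside
Things that resemble listed ones, but are neither listed nor needed, are in the scene too. What is shaped like the cassette_c but orange is not meant.

How it is judged:
On the way, in this order (a step that is already met when the one before it is completed fails the run):
1. the scraper is held in the gripper, off its pad (contact force between the fingers and scraper above 1 N and height (world z) of scraper above 0.02 m), for 0.1 s.
2. all three cassettes lie in the bay (x of cassette_a in the frame of bay between -0.088 and 0.088 m and y of cassette_a in the frame of bay between -0.06 and 0.052 m and height (world z) of each of cassette_a, cassette_b, cassette_c below 0.012 m and x of cassette_b in the frame of bay between -0.088 and 0.088 m and y of cassette_b in the frame of bay between -0.06 and 0.052 m and x of cassette_c in the frame of bay between -0.088 and 0.088 m and y of cassette_c in the frame of bay between -0.06 and 0.052 m), for 0.1 s.
3. the scraper stands upright on its pad again, let go (horizontal distance between scraper and pad below 0.04 m and angle between scraper's own z axis and vertical below 0.12 rad and height (world z) of scraper below 0.008 m and contact force between the fingers and scraper below 0.1 N and linear speed of scraper below 0.02 m/s), for 0.2 s.
4. the gripper holds the mirror at the angle that shows the marker to the camera (y of marker in the frame of sight between -0.022 and 0.022 m and x of marker in the frame of sight above 0.1 m and contact force between the fingers and mirror above 1 N and angular speed of mirror below 0.08 rad/s), for 0.4 s.
At the end, for the whole second after the job is handed in: Cassettes flat in the bay, centres 8 mm or more inside the mouth; scraper upright (0.12 rad) on its pad, centre within 40 mm of the pad's, let go; gripper holds the mirror (over 1 N), still, the reflected line of sight passing within 22 mm sideways of the marker's centre (all of step 2 and all of step 3 and all of step 4); the arm keeps its last pose, push and grip.
It fails at once if a cassette is touched by the gripper or arm (contact force between any of the fingers, the arm and cassette_a above 0.5 N or contact force between any of the fingers, the arm and cassette_b above 0.5 N or contact force between any of the fingers, the arm and cassette_c above 0.5 N).
It fails at once if a cassette is lifted off the table (height (world z) of any of cassette_a, cassette_b, cassette_c above 0.04 m).
It fails at once if the scraper is tipped over (angle between scraper's own z axis and vertical above 0.7 rad).
It fails at once if a bottle, the pot or the eraser is moved more than 30 mm (distance of any of amber_bottle, eraser, dropper_bottle, specimen_pot from where it was at the start of the episode above 0.03 m).
It also fails if it takes over 58 s, if anything falls off the work surface, if the arm or the gripper's body presses on something with over 40 N, if the wrist force passes 120 N, or if a joint passes its speed limit or range.

## Working session

There is one attempt and no reset: what is moved stays moved. The work goes in short steps, Python scripts to look and compute and a tool call to move; the robot and the scene stay as the last step left them, time stands still between calls to the robot, and variables do not carry over. Pictures are saved under pics/ and viewed, at most 10 in all, crops included, and the job is handed in when it is done.

Besides the shell and the picture viewer there is one more tool, called after "Request:" as name(argument=value, ...) on one line, values as JSON. drive_tool: Moves the arm, as the interface text tells. Its arguments: {"type":"object","properties":{"increments":{"type":"array","items":{"type":"object","properties":{"claw":{"type":"number"},"dx":{"type":"number"},"dy":{"type":"number"},"dz":{"type":"number"},"wx":{"type":"number"},"wy":{"type":"number"},"wz":{"type":"number"}}}},"newtons":{"type":"number"}},"required":["increments"]}

```bash
ls; mkdir -p pics
cat > h.py <<'E'
from station import *
import numpy as np, cv2
from scipy.spatial.transform import Rotation as Ro
def rays(cal,uv):
    K=np.array(cal["intrinsics"]);uv=np.atleast_2d(np.asarray(uv,float))
    return cv2.undistortPoints(uv[:,None],K,np.array([cal["k1"],0,0,0.]))[:,0]
def onplane(cal,uv,z):
    R=np.array(cal["R"]);t=np.array(cal["t"]);n=rays(cal,uv)
    d=np.c_[n,np.ones(len(n))]@R; C=-R.T@t
    return C+d*((z-C[2])/d[:,2])[:,None]
def proj(cal,X):
    R=np.array(cal["R"]);t=np.array(cal["t"])
    return cv2.projectPoints(np.atleast_2d(np.asarray(X,float)),cv2.Rodrigues(R)[0],t,np.array(cal["intrinsics"]),np.array([cal["k1"],0,0,0.]))[0][:,0]
def cloud(cal,dep):
    h,w=dep.shape; u,v=np.meshgrid(np.arange(w),np.arange(h))
    n=rays(cal,np.c_[u.ravel(),v.ravel()]);Z=dep.ravel()[:,None]
    P=(np.c_[n,np.ones(len(n))]*Z-np.array(cal["t"]))@np.array(cal["R"])
    P[Z[:,0]==0]=np.nan
    return P.reshape(h,w,3)
E
python3 - <<'E'
from h import *
for n in("top","scene"):
    im,d=read_camera(n); c=calibration(n); np.savez(n+".npz",im=im,d=d)
    cv2.imwrite(f"pics/{n}0.png",cv2.resize(im[:,:,::-1],(800,600),interpolation=cv2.INTER_CUBIC))
    print(n,c["k1"],np.round(c["intrinsics"],1).tolist(),np.round(-np.array(c["R"]).T@c["t"],3),np.round(c["R"],2).tolist())
print({k:np.round(v,3) for k,v in get_obs().items()})
E
```

```text
pics
top -0.11604608635968186 [[435.2, 0.0, 256.7], [0.0, 435.2, 195.3], [0.0, 0.0, 1.0]] [ 0.486 -0.01   1.178] [[-0.02, -1.0, -0.01], [-1.0, 0.02, -0.1], [0.1, 0.01, -1.0]]
scene -0.021874671897838604 [[363.3, 0.0, 249.2], [0.0, 363.3, 188.4], [0.0, 0.0, 1.0]] [ 0.215 -0.521  0.701] [[0.83, -0.55, -0.0], [-0.37, -0.56, -0.74], [0.41, 0.62, -0.67]]
{'t': np.float64(0.1), 'q': array([ 1.124,  0.478,  0.022,  1.556, -0.011,  1.109, -0.083]), 'joint_vel': array([-0.   , -0.003,  0.001, -0.002,  0.001,  0.002, -0.   ]), 'joint_torque': array([ 5.0000e-03, -5.9775e+01,  1.6140e+00, -2.8195e+01,  1.3000e-02,
        5.0000e-03, -0.0000e+00]), 'eef_pos': array([ 0.224, -0.636,  0.255]), 'tool_rot': array([-0.001,  0.986,  0.169, -0.   ]), 'contact_force': array([-0.16 ,  0.355,  0.097]), 'torque': array([-0.032,  0.036,  0.003]), 'grasp_force': np.float64(0.0), 'gripper_width': np.float64(1.0)}
```

View pics/top0.png

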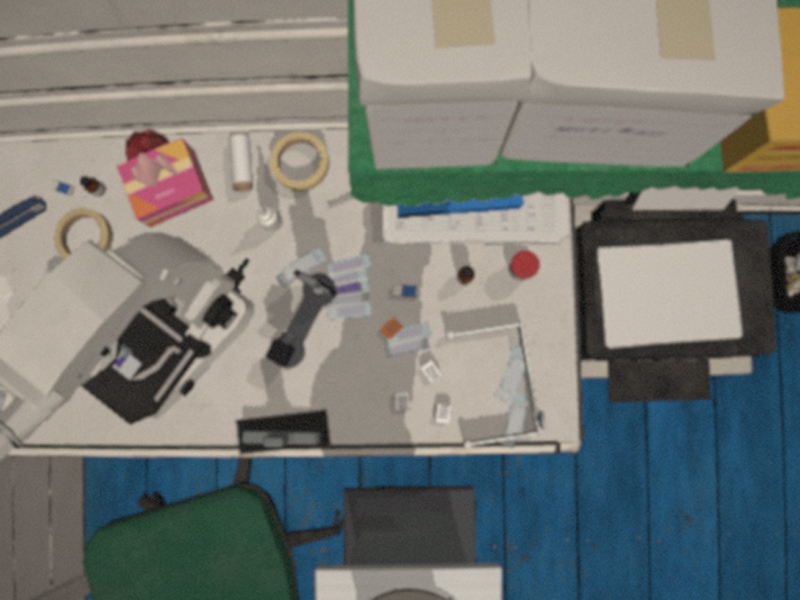

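View pics/scene0.png

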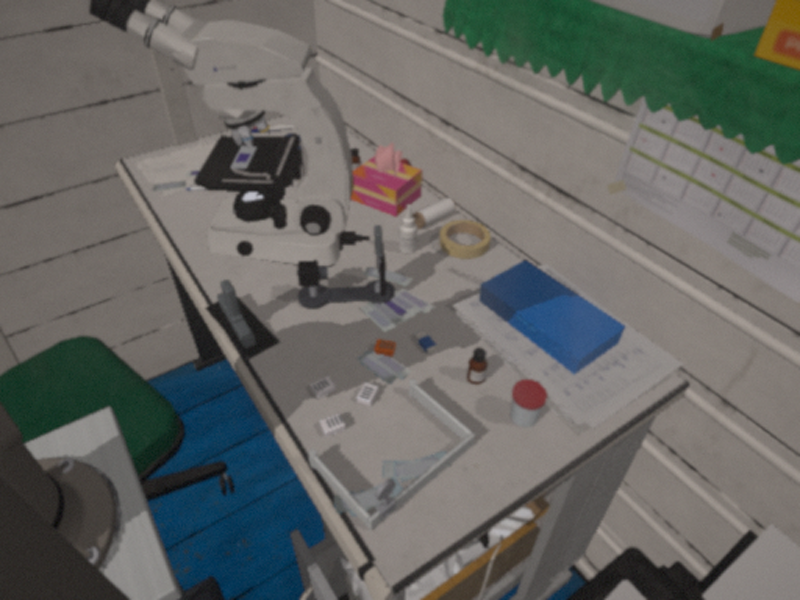

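The top view (800x600 pixels) shows:
- Bay at about (490,385), with its mouth to the left.
- White cassettes at (432,371), (401,402) and (442,411). The orange decoy is at (391,327).
- Scraper on its pad at (283,438).
- Viewer camera at (285,350) and mirror at (315,287).
- Blue eraser (405,291), amber bottle (466,273), red-lid pot (524,264) and dropper bottle (265,215).

Next I'll look at one closer crop and measure.

Run:
```python
from h import *
a=np.load("top.npz");b=np.load("scene.npz")
A=cv2.resize(a["im"][150:300,140:390,::-1],(800,480),interpolation=cv2.INTER_CUBIC)
cv2.imwrite("pics/topcrop.png",A)
B=cv2.resize(b["im"][140:345,130:310,::-1],(527,600),interpolation=cv2.INTER_CUBIC)
cv2.imwrite("pics/scenecrop.png",B)
```

```text
(no output)
```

View pics/topcrop.png

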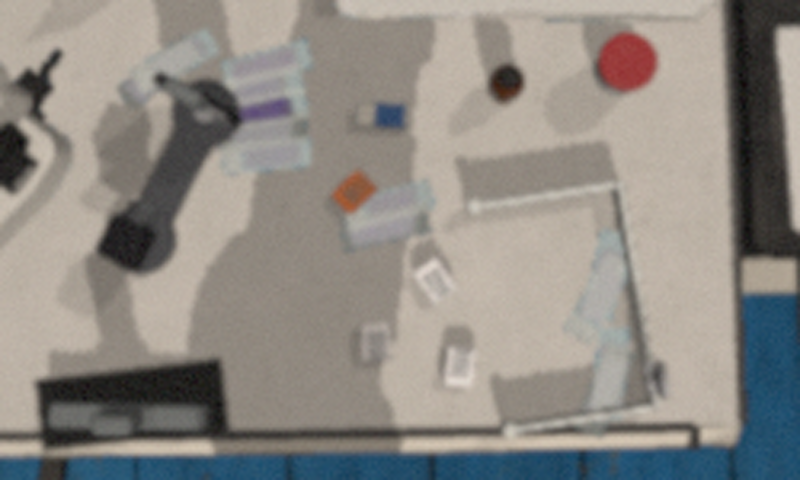

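View pics/scenecrop.png

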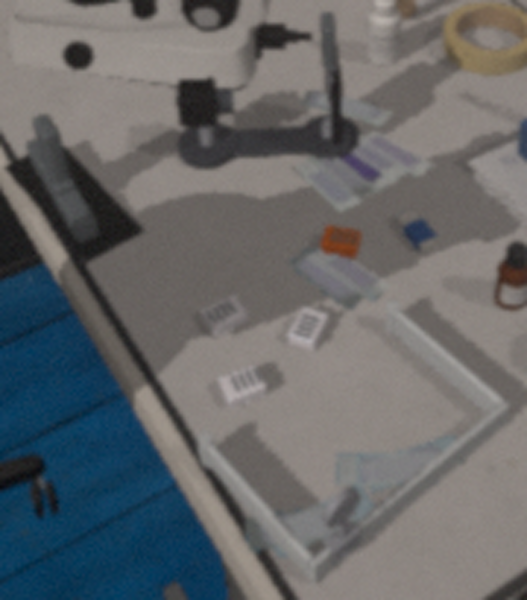

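The crops confirm the choice. The three white slotted cassettes are at crop pixels (434,280), (374,342) and (459,366), and the orange one at (354,191) is not wanted. The scraper grip is at (115,421), the mirror at (205,100) and the marker at (657,380). Now I'll measure.

```bash
cat > meas.py <<'E'
from h import *
c=calibration("top");s=calibration("scene")
a=np.load("top.npz");b=np.load("scene.npz")
def T(x,y,z): return np.round(onplane(c,[140+x/3.2-.35,150+y/3.2-.35],z)[0],4)
def S(x,y,z): return np.round(onplane(s,[130+x/2.928-.35,140+y/2.928-.35],z)[0],4)
print("bay top: farEnd,farCor,nearEnd,nearCor",*[T(*p,.028)[:2] for p in((474,208),(614,186),(510,430),(652,406))])
print("bay scene:",*[S(*p,.028)[:2] for p in((398,313),(500,403),(207,440),(316,568))])
print("marker top",T(657,380,.083)[:2],"scene",S(344,508,.068)[:2])
print("pad",*[T(*p,.002)[:2] for p in((38,381),(219,361),(226,432),(43,445))])
print("scr",T(48,418,.03)[:2],T(210,415,.03)[:2],"grip",T(115,421,.095)[:2],"scene grip",S(43,122,.095)[:2])
print("viewer disc",T(208,108,.005)[:2],T(142,240,.005)[:2],"scene",S(333,135,.01)[:2],S(208,148,.01)[:2], "tab scene",S(328,16,.146)[:2])
P=cloud(c,a["d"]);Q=cloud(s,b["d"])
for n,im,Pt in(("top",a["im"],P),("scene",b["im"],Q)):
    hsv=cv2.cvtColor(im,cv2.COLOR_RGB2HSV).astype(int)
    print(n)
    ok=np.isfinite(Pt[...,0])
    def cc(m,amin=6,lab=""):
        k,L,st,ce=cv2.connectedComponentsWithStats(m.astype(np.uint8),connectivity=8)
        for i in range(1,k):
            if st[i,4]>=amin:
                p=Pt[(L==i)&ok]
                r=cv2.minAreaRect(p[:,:2].astype(np.float32)) if len(p) else 0
                print(lab,np.round(ce[i],1),st[i,4],np.round(np.median(p,0),3),"rect",np.round(r[0],3),np.round(r[1],3),round(r[2],0))
    X,Y,Z=Pt[...,0],Pt[...,1],Pt[...,2]
    reg=ok&(X>.3)&(X<.75)&(Y>-.55)&(Y<.35)
    cc(reg&(Z>.009)&(Z<.02)&(X<.56)&(Y<-.05),8,"z14")
    cc(reg&(Z>.02)&(Z<.04),20,"z28")
    cc(reg&(Z>.055)&(Y>-.5),6,"high")
E
python3 meas.py
```

```text
bay top: farEnd,farCor,nearEnd,nearCor [ 0.5458 -0.0768] [ 0.5619 -0.1933] [ 0.3635 -0.1024] [ 0.3805 -0.2194]
bay scene: [ 0.5466 -0.0861] [ 0.5604 -0.1979] [ 0.3635 -0.105 ] [ 0.378  -0.2304]
marker top [ 0.4057 -0.2139] scene [ 0.4049 -0.2234]
pad [0.4065 0.2929] [0.4219 0.1386] [0.3626 0.1333] [0.3527 0.2888]
scr [0.378  0.2774] [0.3795 0.1429] grip [0.3815 0.2084] scene grip [0.3779 0.2157]
viewer disc [0.636  0.1461] [0.5245 0.2029] scene [0.6311 0.142 ] [0.52   0.1931] tab scene [0.6333 0.1504]
top
z14 [332.4 213. ] 9 [ 0.549 -0.197  0.014] rect [ 0.549 -0.197] [0.021 0.001] 9.0
z14 [336.4 236. ] 9 [ 0.487 -0.206  0.016] rect [ 0.487 -0.206] [0.021 0.001] 9.0
z14 [279.1 238.2] 21 [ 0.485 -0.053  0.013] rect [ 0.485 -0.054] [0.008 0.021] 89.0
z14 [283.1 264.2] 101 [ 0.416 -0.062  0.013] rect [ 0.415 -0.063] [0.024 0.032] 88.0
z28 [305.4 146.4] 1784 [ 0.729 -0.13   0.027] rect [ 0.728 -0.127] [0.317 0.044] 90.0
z28 [154.6 173.2] 59 [0.666 0.277 0.036] rect [0.66  0.278] [0.014 0.05 ] 72.0
z28 [295.6 177. ] 26 [ 0.64  -0.098  0.035] rect [ 0.648 -0.101] [0.029 0.018] 24.0
z28 [14
[... 2357 characters left out ...]
rect [0.574 0.31 ] [0.081 0.239] 90.0
high [259.6 142. ] 53 [0.745 0.226 0.07 ] rect [0.745 0.229] [0.011 0.027] 12.0
high [243.1 161.8] 179 [0.623 0.132 0.103] rect [0.631 0.143] [0.069 0.015] 62.0
high [199.2 173.4] 230 [0.521 0.191 0.073] rect [0.527 0.199] [0.039 0.05 ] 62.0
high [146.6 188.6] 144 [0.375 0.196 0.085] rect [0.377 0.207] [0.031 0.015] 90.0
high [310.5 185. ] 23 [ 0.749 -0.006  0.065] rect [ 0.748 -0.006] [0.004 0.025] 0.0
high [306.7 225.9] 48 [ 0.648 -0.11   0.061] rect [ 0.648 -0.11 ] [0.018 0.016] 55.0
high [338.8 251.2] 293 [ 0.66  -0.206  0.058] rect [ 0.66  -0.206] [0.047 0.045] 65.0
high [246.4 313.2] 116 [ 0.402 -0.225  0.074] rect [ 0.404 -0.224] [0.029 0.007] 8.0
```

Run:
```python
from h import *
import station
print([n for n in dir(station) if not n.startswith('_')]); print(getattr(station,'finger_overhang',None))
c=calibration("top");print("C",onplane(c,[140+374/3.2-.35,150+342/3.2-.35],.014))
s=calibration("scene");print("C",onplane(s,[130+222/2.928-.35,140+311/2.928-.35],.014),"A",onplane(s,[130+309/2.928-.35,140+326/2.928-.35],.014))
print("A",onplane(c,[140+434/3.2-.35,150+280/3.2-.35],.014))
```

```text
['PlanningError', 'calibration', 'finger_overhang', 'get_obs', 'hand_in', 'read_camera']
0.025
C [[0.43655923 0.00782921 0.014     ]]
C [[0.43397684 0.00484695 0.014     ]] A [[ 0.48549239 -0.04798287  0.014     ]]
A [[ 0.48710182 -0.04296764  0.014     ]]
```

Request:
drive_tool(increments=[{"wz":-10,"claw":0.085},{"wz":-10},{"wz":-10},{"wz":-10},{"wz":-10},{"wz":-10},{"wz":-10.6},{"dx":0.036,"dy":0.028},{"dx":0.036,"dy":0.028},{"dx":0.036,"dy":0.028},{"dx":0.036,"dy":0.028},{"dx":0.036,"dy":0.028},{"dx":0.036,"dy":0.028},{"dx":0.036,"dy":0.028},{"dx":0.036,"dy":0.028},{"dx":0.042,"dy":0.003},{"dx":0.042,"dy":0.003},{"dx":0.042,"dy":0.003},{"dx":0.042,"dy":0.003},{"dx":0.042,"dy":0.003}])

```text
schema error: expected keys claw, dx, dy, dz, wx, wy, wz
```

Request:
drive_tool(increments=[{"claw":0.085,"dx":0,"dy":0,"dz":0,"wx":0,"wy":0,"wz":-10},{"claw":0.085,"dx":0,"dy":0,"dz":0,"wx":0,"wy":0,"wz":-10},{"claw":0.085,"dx":0,"dy":0,"dz":0,"wx":0,"wy":0,"wz":-10},{"claw":0.085,"dx":0,"dy":0,"dz":0,"wx":0,"wy":0,"wz":-10},{"claw":0.085,"dx":0,"dy":0,"dz":0,"wx":0,"wy":0,"wz":-10},{"claw":0.085,"dx":0,"dy":0,"dz":0,"wx":0,"wy":0,"wz":-10},{"claw":0.085,"dx":0,"dy":0,"dz":0,"wx":0,"wy":0,"wz":-10.6},{"claw":0.085,"dx":0.036,"dy":0.028,"dz":0,"wx":0,"wy":0,"wz":0},{"claw":0.085,"dx":0.036,"dy":0.028,"dz":0,"wx":0,"wy":0,"wz":0},{"claw":0.085,"dx":0.036,"dy":0.028,"dz":0,"wx":0,"wy":0,"wz":0},{"claw":0.085,"dx":0.036,"dy":0.028,"dz":0,"wx":0,"wy":0,"wz":0},{"claw":0.085,"dx":0.036,"dy":0.028,"dz":0,"wx":0,"wy":0,"wz":0},{"claw":0.085,"dx":0.036,"dy":0.028,"dz":0,"wx":0,"wy":0,"wz":0},{"claw":0.085,"dx":0.036,"dy":0.028,"dz":0,"wx":0,"wy":0,"wz":0},{"claw":0.085,"dx":0.036,"dy":0.028,"dz":0,"wx":0,"wy":0,"wz":0},{"claw":0.085,"dx":0.042,"dy":0.003,"dz":0,"wx":0,"wy":0,"wz":0},{"claw":0.085,"dx":0.042,"dy":0.003,"dz":0,"wx":0,"wy":0,"wz":0},{"claw":0.085,"dx":0.042,"dy":0.003,"dz":0,"wx":0,"wy":0,"wz":0},{"claw":0.085,"dx":0.042,"dy":0.003,"dz":0,"wx":0,"wy":0,"wz":0},{"claw":0.085,"dx":0.042,"dy":0.003,"dz":0,"wx":0,"wy":0,"wz":0}])

```text
t: 2.6
eef_pos: [0.4629, -0.1372, 0.2561]
tool_rot: [-0.0, 0.707, 0.707, -0.0]
contact_force: [0.8, -0.0, -0.3]
gripper_width: 1.0
grasp_force: 0.0
```

Request:
drive_tool(increments=[{"claw":0.085,"dx":0.0433,"dy":-0.005,"dz":0,"wx":0,"wy":0,"wz":0},{"claw":0.085,"dx":0.0433,"dy":-0.005,"dz":0,"wx":0,"wy":0,"wz":0},{"claw":0.085,"dx":0.0433,"dy":-0.005,"dz":0,"wx":0,"wy":0,"wz":0},{"claw":0.085,"dx":0.0433,"dy":-0.005,"dz":0,"wx":0,"wy":0,"wz":0},{"claw":0.085,"dx":0.0433,"dy":-0.016,"dz":0,"wx":0,"wy":0,"wz":0},{"claw":0.085,"dx":0.0433,"dy":-0.016,"dz":0,"wx":0,"wy":0,"wz":0},{"claw":0.085,"dx":0.0433,"dy":-0.016,"dz":0,"wx":0,"wy":0,"wz":0},{"claw":0.085,"dx":0.0433,"dy":-0.016,"dz":0,"wx":0,"wy":0,"wz":0},{"claw":0.085,"dx":0,"dy":0,"dz":0,"wx":0,"wy":0,"wz":0}])

```text
t: 3.72
eef_pos: [0.3776, 0.2109, 0.2565]
tool_rot: [-0.0, 0.705, 0.709, 0.0]
contact_force: [0.4, -0.3, 0.2]
gripper_width: 0.996
grasp_force: 0.0
```

```bash
cat > wr.py <<'E'
from h import *
def wrist():
    o=get_obs();im,d=read_camera("wrist");c=dict(calibration("wrist"))
    M=np.array(c["mount"]);q=o["tool_rot"];Rt=Ro.from_quat([q[1],q[2],q[3],q[0]]).as_matrix()
    Rw=Rt@M[:3,:3];tw=Rt@M[:3,3]+o["eef_pos"]   # cam->world
    c["R"]=Rw.T;c["t"]=-Rw.T@tw
    return o,im,d,c
E
python3 - <<'E'
from wr import *
o,im,d,c=wrist();print(o["t"],o["eef_pos"],o["q"])
cv2.imwrite("pics/w1.png",im[:,:,::-1])
P=cloud(c,d);X,Y,Z=[P[...,i] for i in range(3)]
for n,m in(("grip",(Z>.085)&(Z<.105)),("blade",(Z>.026)&(Z<.036)),):
    m=m&(X>.33)&(X<.43)&(Y>.12)&(Y<.3)
    p=P[m];r=cv2.minAreaRect(p[:,:2].astype(np.float32)) if len(p) else None;print(n,len(p),r)
E
```

```text
3.725 [0.37763264 0.21091186 0.25650362] [ 0.10645178  0.14403073 -0.80973807  2.06112395  0.12406178  0.98352131
 -0.76025869]
grip 507 ((0.37914156913757324, 0.2115676999092102), (0.01583251729607582, 0.031154213473200798), 0.24222446978092194)
blade 1058 ((0.3787214457988739, 0.2107507288455963), (0.12916135787963867, 0.020044762641191483), 88.18769073486328)
```

View pics/w1.png

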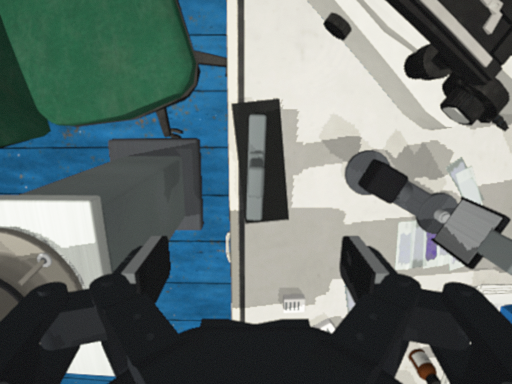

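The wrist picture shows the scraper grip at (257,160), nearly under the tool, and the measured position is (0.379, 0.2115). I'll descend and grip.

Request:
drive_tool(increments=[{"claw":0.085,"dx":0.0005,"dy":0.0015,"dz":0.03,"wx":0,"wy":0,"wz":0},{"claw":0.085,"dx":0,"dy":0,"dz":0.03,"wx":0,"wy":0,"wz":0},{"claw":0.085,"dx":0,"dy":0,"dz":0.03,"wx":0,"wy":0,"wz":0},{"claw":0.085,"dx":0,"dy":0,"dz":0.03,"wx":0,"wy":0,"wz":0},{"claw":0.085,"dx":0,"dy":0,"dz":0.03,"wx":0,"wy":0,"wz":0},{"claw":0.085,"dx":0,"dy":0,"dz":0.0265,"wx":0,"wy":0,"wz":0},{"claw":0.085,"dx":0,"dy":0,"dz":0,"wx":0,"wy":0,"wz":0},{"claw":0.0,"dx":0,"dy":0,"dz":0,"wx":0,"wy":0,"wz":0},{"claw":0.0,"dx":0,"dy":0,"dz":0,"wx":0,"wy":0,"wz":0},{"claw":0.0,"dx":0,"dy":0,"dz":0,"wx":0,"wy":0,"wz":0},{"claw":0.0,"dx":0,"dy":0,"dz":0,"wx":0,"wy":0,"wz":0},{"claw":0.0,"dx":0,"dy":0,"dz":0,"wx":0,"wy":0,"wz":0},{"claw":0.0,"dx":0,"dy":0,"dz":0,"wx":0,"wy":0,"wz":0}], newtons=60)

```text
t: 5.4
eef_pos: [0.3808, 0.2082, 0.08]
tool_rot: [0.0, 0.707, 0.707, -0.0]
contact_force: [-1.1, -1.1, 3.6]
gripper_width: 0.18
grasp_force: 61.5
```

Request:
drive_tool(increments=[{"claw":0.0,"dx":0,"dy":0,"dz":-0.02,"wx":0,"wy":0,"wz":0},{"claw":0.0,"dx":0,"dy":0,"dz":-0.035,"wx":0,"wy":0,"wz":0},{"claw":0.0,"dx":0,"dy":0,"dz":-0.035,"wx":0,"wy":0,"wz":0},{"claw":0.0,"dx":0,"dy":0,"dz":-0.03,"wx":0,"wy":0,"wz":0},{"claw":0.0,"dx":-0.038,"dy":0.0125,"dz":0,"wx":0,"wy":0,"wz":0},{"claw":0.0,"dx":-0.038,"dy":0.0125,"dz":0,"wx":0,"wy":0,"wz":0},{"claw":0.0,"dx":-0.038,"dy":0.0125,"dz":0,"wx":0,"wy":0,"wz":0},{"claw":0.0,"dx":-0.04,"dy":0.0125,"dz":0,"wx":0,"wy":0,"wz":0},{"claw":0.0,"dx":0,"dy":0,"dz":0,"wx":0,"wy":0,"wz":10},{"claw":0.0,"dx":0,"dy":0,"dz":0,"wx":0,"wy":0,"wz":10},{"claw":0.0,"dx":0,"dy":0,"dz":0,"wx":0,"wy":0,"wz":10},{"claw":0.0,"dx":0,"dy":0,"dz":0,"wx":0,"wy":0,"wz":10},{"claw":0.0,"dx":0,"dy":0,"dz":0,"wx":0,"wy":0,"wz":10},{"claw":0.0,"dx":0,"dy":0,"dz":0,"wx":0,"wy":0,"wz":10},{"claw":0.0,"dx":0,"dy":0,"dz":0,"wx":0,"wy":0,"wz":10},{"claw":0.0,"dx":0,"dy":0,"dz":0,"wx":0,"wy":0,"wz":10},{"claw":0.0,"dx":0,"dy":0,"dz":0,"wx":0,"wy":0,"wz":1.9},{"claw":0.0,"dx":0,"dy":0,"dz":0,"wx":0,"wy":0,"wz":0}], newtons=60)

```text
t: 7.65
eef_pos: [0.4306, 0.0544, 0.1997]
tool_rot: [0.0, 0.997, 0.072, -0.0]
contact_force: [-0.1, 0.7, -1.2]
gripper_width: 0.183
grasp_force: 60.9
```

Run:
```python
from wr import *
o=get_obs();q=o["tool_rot"];Rt=Ro.from_quat([q[1],q[2],q[3],q[0]]).as_matrix()
print(o["t"],o["eef_pos"],np.degrees(np.arctan2(Rt[1,:2],Rt[0,:2])),np.round(o["q"],2),o["grasp_force"],o["gripper_width"])
o,im,d,c=wrist()
cv2.imwrite("pics/w2.png",im[:,:,::-1])
```

```text
7.65 [0.43055661 0.05437465 0.19967307] [  8.27555549 -81.72444439] [ 0.18  0.19 -0.5   2.14  0.12  0.84 -1.81] 60.941269397735596 0.18270267889085268
```

View pics/w2.png

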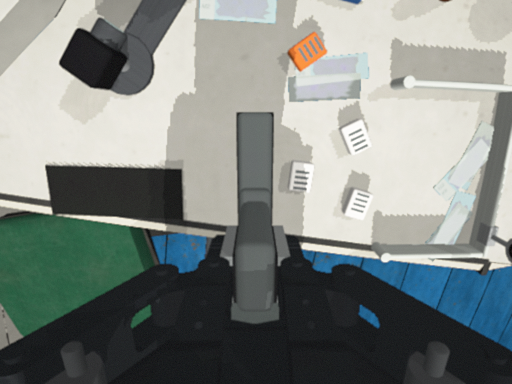

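The wrist picture shows the blade held straight along the bay's x. The cassettes at (355,137), (301,177) and (358,204) are all ahead of it. I'll make one numeric check from this view.

Run:
```python
from wr import *
o,im,d,c=wrist()
B=np.array([.463,-.1485]);t=np.radians(8.1);R=np.array([[np.cos(t),np.sin(t)],[-np.sin(t),np.cos(t)]])
for n,p,z in(("A",(355,137),.014),("C",(301,177),.014),("B",(358,204),.014),("farEnd",(408,82),.028),("nearEnd",(386,257),.028),("pad",(48,166),.002),("pad",(181,169),.002),("pad",(182,221),.002),("pad",(52,212),.002)):
    w=onplane(c,p,z)[0,:2];print(n,w.round(4),"bay",(R@(w-B)).round(4))
P=cloud(c,d);m=(P[...,2]>.134)&(P[...,2]<.16)&(P[...,1]<.12)
r=cv2.minAreaRect(P[m][:,:2].astype(np.float32));print("blade",m.sum(),r,R@(np.array(r[0])-B))
```

```text
A [ 0.4872 -0.0432] bay [0.0388 0.1008]
C [0.4369 0.005 ] bay [-0.0042  0.1557]
B [ 0.416  -0.0636] bay [-0.0346  0.0906]
farEnd [ 0.5475 -0.0783] bay [0.0936 0.0576]
nearEnd [ 0.363  -0.1052] bay [-0.0929  0.057 ]
pad [0.4064 0.2904] bay [0.0058 0.4425]
pad [0.4243 0.1362] bay [0.0018 0.2873]
pad [0.3628 0.1304] bay [-0.0599  0.2902]
pad [0.3502 0.2882] bay [-0.0501  0.4482]
blade 2980 ((0.4661373198032379, 0.05958733335137367), (0.06271407008171082, 0.020155126228928566), 8.280925750732422) [0.03242578 0.20556933]
```

Request:
drive_tool(increments=[{"claw":0.0,"dx":0,"dy":0,"dz":0.035,"wx":0,"wy":0,"wz":0},{"claw":0.0,"dx":0,"dy":0,"dz":0.035,"wx":0,"wy":0,"wz":0},{"claw":0.0,"dx":0,"dy":0,"dz":0.03,"wx":0,"wy":0,"wz":0},{"claw":0.0,"dx":0,"dy":0,"dz":0.0195,"wx":0,"wy":0,"wz":0},{"claw":0.0,"dx":0,"dy":0,"dz":0,"wx":0,"wy":0,"wz":0},{"claw":0.0,"dx":0,"dy":0.01,"dz":0,"wx":0,"wy":0,"wz":0},{"claw":0.0,"dx":0,"dy":0.01,"dz":0,"wx":0,"wy":0,"wz":0},{"claw":0.0,"dx":0,"dy":0.01,"dz":0,"wx":0,"wy":0,"wz":0},{"claw":0.0,"dx":0,"dy":0.01,"dz":0,"wx":0,"wy":0,"wz":0},{"claw":0.0,"dx":0,"dy":0.01,"dz":0,"wx":0,"wy":0,"wz":0},{"claw":0.0,"dx":0,"dy":0.01,"dz":0,"wx":0,"wy":0,"wz":0},{"claw":0.0,"dx":0,"dy":0.01,"dz":0,"wx":0,"wy":0,"wz":0},{"claw":0.0,"dx":0,"dy":0.01,"dz":0,"wx":0,"wy":0,"wz":0},{"claw":0.0,"dx":0,"dy":0,"dz":0,"wx":0,"wy":0,"wz":0}])

```text
t: 9.5
eef_pos: [0.442, -0.0259, 0.0802]
tool_rot: [0.0, 0.998, 0.07, -0.0]
contact_force: [-1.2, -0.3, -1.4]
gripper_width: 0.177
grasp_force: 60.8
```

Run:
```python
from wr import *
o,im,d,c=wrist();print(o["eef_pos"],o["contact_force"])
cv2.imwrite("pics/w3.png",im[:,:,::-1])
```

```text
[ 0.44202131 -0.02585874  0.08023873] [-1.2261756  -0.31770713 -1.43837646]
```

View pics/w3.png

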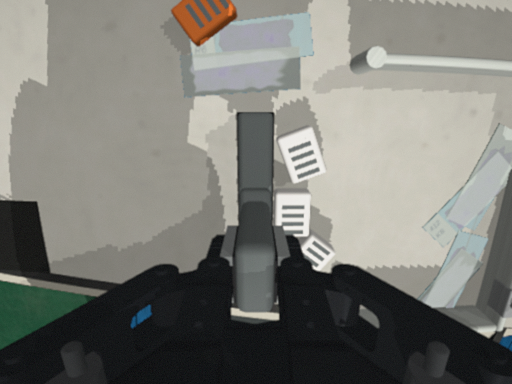

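The three cassettes are lined up ahead of the blade at (301,153), (294,213) and (317,250), all inside its length. I'll keep sweeping.

Request:
drive_tool(increments=[{"claw":0.0,"dx":0,"dy":0.01,"dz":0,"wx":0,"wy":0,"wz":0},{"claw":0.0,"dx":0,"dy":0.01,"dz":0,"wx":0,"wy":0,"wz":0},{"claw":0.0,"dx":0,"dy":0.01,"dz":0,"wx":0,"wy":0,"wz":0},{"claw":0.0,"dx":0,"dy":0.01,"dz":0,"wx":0,"wy":0,"wz":0},{"claw":0.0,"dx":0,"dy":0.01,"dz":0,"wx":0,"wy":0,"wz":0},{"claw":0.0,"dx":0,"dy":0.01,"dz":0,"wx":0,"wy":0,"wz":0},{"claw":0.0,"dx":0,"dy":0.01,"dz":0,"wx":0,"wy":0,"wz":0},{"claw":0.0,"dx":0,"dy":0.01,"dz":0,"wx":0,"wy":0,"wz":0},{"claw":0.0,"dx":0,"dy":0.01,"dz":0,"wx":0,"wy":0,"wz":0},{"claw":0.0,"dx":0,"dy":0.007,"dz":0,"wx":0,"wy":0,"wz":0},{"claw":0.0,"dx":0,"dy":0,"dz":0,"wx":0,"wy":0,"wz":0},{"claw":0.0,"dx":0,"dy":-0.015,"dz":0,"wx":0,"wy":0,"wz":0},{"claw":0.0,"dx":0,"dy":-0.015,"dz":0,"wx":0,"wy":0,"wz":0},{"claw":0.0,"dx":0,"dy":0,"dz":-0.03,"wx":0,"wy":0,"wz":0},{"claw":0.0,"dx":0,"dy":-0.02,"dz":-0.04,"wx":0,"wy":0,"wz":0},{"claw":0.0,"dx":0,"dy":-0.04,"dz":-0.04,"wx":0,"wy":0,"wz":0},{"claw":0.0,"dx":0,"dy":-0.04,"dz":-0.01,"wx":0,"wy":0,"wz":0},{"claw":0.0,"dx":0,"dy":0,"dz":0,"wx":0,"wy":0,"wz":0}])

```text
t: 11.8
eef_pos: [0.4371, 0.0121, 0.2015]
tool_rot: [-0.0, 0.997, 0.074, 0.001]
contact_force: [0.7, -0.1, -1.4]
gripper_width: 0.179
grasp_force: 61.0
```

Run:
```python
from wr import *
o,im,d,c=wrist();print(o["t"],o["eef_pos"],o["contact_force"],o["grasp_force"])
cv2.imwrite("pics/w4.png",im[:,:,::-1])
B=np.array([.463,-.1485]);t=np.radians(8.1);R=np.array([[np.cos(t),np.sin(t)],[-np.sin(t),np.cos(t)]])
P=cloud(c,d);b=(P[...,:2]-B)@R.T;Z=P[...,2]
m=(Z>.007)&(Z<.021)&(abs(b[...,0])<.087)&(abs(b[...,1]+.0)<.058)
m=cv2.morphologyEx(m.astype(np.uint8),cv2.MORPH_OPEN,np.ones((3,3)))
k,L,st,ce=cv2.connectedComponentsWithStats(m)
for i in range(1,k):
    if st[i,4]>40: r=cv2.minAreaRect(b[L==i].astype(np.float32));print(ce[i].round(),st[i,4],np.round(r[0],4),np.round(r[1],4),Z[L==i].mean().round(4))
```

```text
11.8 [0.43709586 0.01210658 0.20150668] [ 0.69629388 -0.05870611 -1.37393871] 60.95514535903931
[403. 145.] 701 [0.032  0.0031] [0.0311 0.0252] 0.0139
[399. 177.] 669 [-0.0031  0.0028] [0.0311 0.025 ] 0.0138
[400. 211.] 616 [-0.043  -0.0043] [0.0246 0.0324] 0.0137
```

View pics/w4.png

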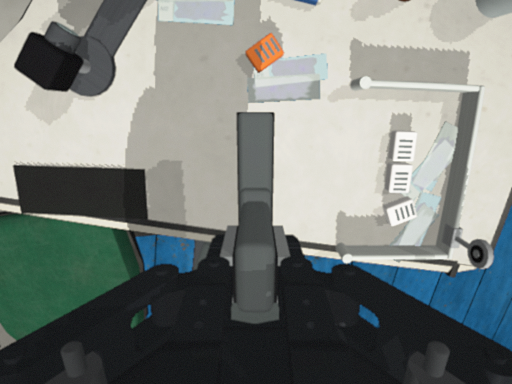

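All three cassettes lie in the bay, at (403,147), (399,178) and (401,211), with y about 0. I'll take the scraper back.

Request:
drive_tool(increments=[{"claw":0.0,"dx":0,"dy":0,"dz":0,"wx":0,"wy":0,"wz":-10},{"claw":0.0,"dx":0,"dy":0,"dz":0,"wx":0,"wy":0,"wz":-10},{"claw":0.0,"dx":0,"dy":0,"dz":0,"wx":0,"wy":0,"wz":-10},{"claw":0.0,"dx":0,"dy":0,"dz":0,"wx":0,"wy":0,"wz":-10},{"claw":0.0,"dx":0,"dy":0,"dz":0,"wx":0,"wy":0,"wz":-10},{"claw":0.0,"dx":0,"dy":0,"dz":0,"wx":0,"wy":0,"wz":-10},{"claw":0.0,"dx":0,"dy":0,"dz":0,"wx":0,"wy":0,"wz":-10},{"claw":0.0,"dx":0,"dy":0,"dz":0,"wx":0,"wy":0,"wz":-10},{"claw":0.0,"dx":0,"dy":0,"dz":0,"wx":0,"wy":0,"wz":-1.6},{"claw":0.0,"dx":0.033,"dy":-0.0087,"dz":0,"wx":0,"wy":0,"wz":0},{"claw":0.0,"dx":0.033,"dy":-0.0087,"dz":0,"wx":0,"wy":0,"wz":0},{"claw":0.0,"dx":0.033,"dy":-0.0087,"dz":0,"wx":0,"wy":0,"wz":0},{"claw":0.0,"dx":0.033,"dy":-0.0087,"dz":0,"wx":0,"wy":0,"wz":0},{"claw":0.0,"dx":0.033,"dy":-0.0087,"dz":0,"wx":0,"wy":0,"wz":0},{"claw":0.0,"dx":0.033,"dy":-0.0087,"dz":0,"wx":0,"wy":0,"wz":0},{"claw":0.0,"dx":0,"dy":0,"dz":0,"wx":0,"wy":0,"wz":0},{"claw":0.0,"dx":0,"dy":0,"dz":0,"wx":0,"wy":0,"wz":0}])

```text
t: 13.98
eef_pos: [0.3861, 0.2052, 0.1999]
tool_rot: [0.0, 0.71, 0.705, -0.001]
contact_force: [-0.2, -1.0, -1.0]
gripper_width: 0.18
grasp_force: 60.9
```

Run:
```python
from wr import *
o=get_obs();q=o["tool_rot"];Rt=Ro.from_quat([q[1],q[2],q[3],q[0]]).as_matrix()
print(o["t"],o["eef_pos"],np.degrees(np.arctan2(Rt[1,:2],Rt[0,:2])),Rt[:,2].round(4),np.round(o["q"],2))
```

```text
13.975 [0.38610075 0.20517938 0.19987366] [89.60415664 -0.39588371] [-7.e-04 -1.e-03 -1.e+00] [ 0.14  0.26 -0.86  2.11  0.26  0.88 -0.88]
```

Request:
drive_tool(increments=[{"claw":0.0,"dx":0.004,"dy":0,"dz":0.035,"wx":0,"wy":0,"wz":0},{"claw":0.0,"dx":0,"dy":0,"dz":0.035,"wx":0,"wy":0,"wz":0},{"claw":0.0,"dx":0,"dy":0,"dz":0.03,"wx":0,"wy":0,"wz":0},{"claw":0.0,"dx":0,"dy":0,"dz":0.013,"wx":0,"wy":0,"wz":0},{"claw":0.0,"dx":0,"dy":0,"dz":0.005,"wx":0,"wy":0,"wz":0},{"claw":0.0,"dx":0,"dy":0,"dz":0.0015,"wx":0,"wy":0,"wz":0},{"claw":0.0,"dx":0,"dy":0,"dz":0,"wx":0,"wy":0,"wz":0},{"claw":0.0,"dx":0,"dy":0,"dz":0,"wx":0,"wy":0,"wz":0}])

```text
t: 14.98
eef_pos: [0.3866, 0.2102, 0.0814]
tool_rot: [0.0, 0.709, 0.705, 0.001]
contact_force: [0.0, 0.4, -1.2]
gripper_width: 0.18
grasp_force: 60.8
```

Request:
drive_tool(increments=[{"claw":0.0,"dx":0,"dy":0,"dz":0.0015,"wx":0,"wy":0,"wz":0},{"claw":0.0,"dx":0,"dy":0,"dz":0,"wx":0,"wy":0,"wz":0},{"claw":0.03,"dx":0,"dy":0,"dz":0,"wx":0,"wy":0,"wz":0},{"claw":0.06,"dx":0,"dy":0,"dz":0,"wx":0,"wy":0,"wz":0},{"claw":0.085,"dx":0,"dy":0,"dz":0,"wx":0,"wy":0,"wz":0},{"claw":0.085,"dx":0,"dy":0,"dz":0,"wx":0,"wy":0,"wz":0},{"claw":0.085,"dx":0,"dy":0,"dz":0,"wx":0,"wy":0,"wz":0},{"claw":0.085,"dx":0,"dy":0,"dz":0,"wx":0,"wy":0,"wz":0},{"claw":0.085,"dx":0,"dy":0,"dz":-0.03,"wx":0,"wy":0,"wz":0},{"claw":0.085,"dx":0,"dy":0,"dz":-0.04,"wx":0,"wy":0,"wz":0},{"claw":0.085,"dx":0,"dy":0,"dz":-0.04,"wx":0,"wy":0,"wz":0},{"claw":0.085,"dx":0,"dy":0,"dz":-0.04,"wx":0,"wy":0,"wz":0},{"claw":0.085,"dx":0,"dy":0,"dz":-0.03,"wx":0,"wy":0,"wz":0},{"claw":0.085,"dx":0,"dy":0,"dz":0,"wx":0,"wy":0,"wz":0}])

```text
t: 16.73
eef_pos: [0.3873, 0.2107, 0.2613]
tool_rot: [0.001, 0.709, 0.705, 0.002]
contact_force: [-0.2, 0.1, -0.7]
gripper_width: 0.999
grasp_force: 0.0
```

```bash
cat > m2.py <<'E'
from wr import *
o,im,d,c=wrist();print(o["t"],o["eef_pos"])
cv2.imwrite("pics/w5.png",im[:,:,::-1]);np.savez("w5.npz",im=im,d=d)
P=cloud(c,d);X,Y,Z=[P[...,i] for i in range(3)]
def rect(n,P,m):
    p=P[m]
    if len(p)>5: r=cv2.minAreaRect(p[:,:2].astype(np.float32));print(n,len(p),np.round(r[0],4),np.round(r[1],4),round(r[2],2),p[:,2].mean().round(4))
def sec(P):
    X,Y,Z=[P[...,i] for i in range(3)]
    s=(X>.33)&(X<.43)&(Y>.12)&(Y<.3)
    rect("scr grip",P,s&(Z>.085)&(Z<.105)); rect("blade",P,s&(Z>.027)&(Z<.037))
    v=(X>.48)&(X<.69)&(Y>.08)&(Y<.235)
    rect("tab",P,v&(X>.58)&(Z>.138)&(Z<.155)); rect("frame",P,v&(X>.58)&(Z>.09)&(Z<.107))
    rect("cam",P,v&(X<.57)&(Z>.07)&(Z<.084)); rect("bar",P,v&(Z>.006)&(Z<.022))
    rect("marker",P,(abs(X-.404)<.04)&(abs(Y+.222)<.03)&(Z>.06))
sec(P)
for n in("top","scene"):
    im,d=read_camera(n);np.savez(n+"2.npz",im=im,d=d);print(n);sec(cloud(calibration(n),d))
E
python3 m2.py
```

```text
16.725 [0.38726307 0.21072328 0.26133548]
scr grip 490 [0.3871 0.2132] [0.0324 0.0153] 89.65 0.0963
blade 1061 [0.3865 0.2129] [0.0197 0.1291] 0.01 0.0321
tab 391 [0.6295 0.1476] [0.0301 0.0139] 72.0 0.1438
frame 686 [0.6322 0.1463] [0.07   0.0169] 61.29 0.0978
cam 1175 [0.5275 0.2017] [0.0353 0.0512] 62.5 0.0762
bar 2265 [0.5739 0.1762] [0.0879 0.1647] 76.38 0.0101
top
scr grip 88 [0.387  0.2125] [0.0313 0.0152] 89.75 0.0959
blade 209 [0.3875 0.211 ] [0.1249 0.0189] 89.72 0.0314
tab 61 [0.6309 0.1488] [0.0296 0.0117] 59.88 0.1447
frame 58 [0.6322 0.1481] [0.0698 0.0151] 62.76 0.0987
cam 213 [0.5265 0.2017] [0.0357 0.049 ] 63.93 0.0759
bar 666 [0.589  0.1518] [0.1241 0.1971] 83.62 0.0094
marker 40 [ 0.4045 -0.2183] [0.0283 0.0075] 4.37 0.0766
scene
scr grip 72 [0.3854 0.2097] [0.0158 0.0309] 0.72 0.0941
blade 157 [0.3851 0.2102] [0.1317 0.0196] 89.81 0.0318
tab 39 [0.6299 0.1435] [0.0297 0.0106] 57.38 0.1444
frame 45 [0.6271 0.135 ] [0.0518 0.0152] 62.35 0.0988
cam 141 [0.5259 0.1978] [0.0381 0.0494] 68.38 0.0755
bar 584 [0.5829 0.1617] [0.0862 0.1952] 69.11 0.0095
marker 102 [ 0.4036 -0.2237] [0.0285 0.0072] 5.01 0.0741
```

Request:
drive_tool(increments=[{"claw":0.085,"dx":-0.0105,"dy":0.0405,"dz":0,"wx":0,"wy":0,"wz":0},{"claw":0.085,"dx":-0.0105,"dy":0.0405,"dz":0,"wx":0,"wy":0,"wz":0},{"claw":0.085,"dx":-0.0105,"dy":0.0405,"dz":0,"wx":0,"wy":0,"wz":0},{"claw":0.085,"dx":-0.0105,"dy":0.0405,"dz":0,"wx":0,"wy":0,"wz":0},{"claw":0.085,"dx":-0.0105,"dy":0.0405,"dz":0,"wx":0,"wy":0,"wz":0},{"claw":0.085,"dx":-0.0105,"dy":0.0405,"dz":0,"wx":0,"wy":0,"wz":0},{"claw":0.085,"dx":0,"dy":0,"dz":0,"wx":0,"wy":0,"wz":9},{"claw":0.085,"dx":0,"dy":0,"dz":0,"wx":0,"wy":0,"wz":9},{"claw":0.085,"dx":0,"dy":0,"dz":0,"wx":0,"wy":0,"wz":9},{"claw":0.085,"dx":0,"dy":0,"dz":0,"wx":0,"wy":0,"wz":0}])

```text
t: 18.12
eef_pos: [0.6282, 0.1459, 0.2576]
tool_rot: [-0.0, 0.853, 0.521, -0.001]
contact_force: [0.7, 0.1, -0.0]
gripper_width: 0.994
grasp_force: 0.0
```

```bash
sed -i '/^for n in/,$d' m2.py; sed -i 's/Z>.138)&(Z<.155/Z>.143)\&(Z<.15/' m2.py
cat >> m2.py <<'E'
q=o["tool_rot"];Rt=Ro.from_quat([q[1],q[2],q[3],q[0]]).as_matrix();ay=np.degrees(np.arctan2(Rt[1,1],Rt[0,1]))
print("tool y",ay,Rt[:,2].round(4),"q",o["q"].round(2),"grasp",o["grasp_force"],o["contact_force"].round(1))
E
python3 m2.py
```

```text
18.125 [0.62819701 0.14586613 0.25756674]
scr grip 548 [0.3881 0.213 ] [0.0323 0.0161] 87.97 0.0944
blade 1202 [0.3878 0.2127] [0.1294 0.0214] 89.94 0.0318
tab 485 [0.6321 0.1474] [0.029  0.0116] 62.65 0.1459
frame 342 [0.6337 0.1461] [0.0682 0.0145] 63.44 0.0993
cam 1303 [0.529  0.2015] [0.0344 0.0512] 61.58 0.0762
bar 3127 [0.5817 0.175 ] [0.0597 0.1737] 63.8 0.0096
tool y -27.174641193976218 [-0.0025 -0.001  -1.    ] q [ 0.13  0.51 -0.65  1.59  0.32  1.15 -1.06] grasp 0.0 [ 0.7  0.1 -0. ]
```

Request:
drive_tool(increments=[{"claw":0.085,"dx":0.003,"dy":0.0024,"dz":0.03,"wx":0,"wy":0,"wz":0.3},{"claw":0.085,"dx":0,"dy":0,"dz":0.03,"wx":0,"wy":0,"wz":0},{"claw":0.085,"dx":0,"dy":0,"dz":0.03,"wx":0,"wy":0,"wz":0},{"claw":0.085,"dx":0,"dy":0,"dz":0.023,"wx":0,"wy":0,"wz":0},{"claw":0.085,"dx":0,"dy":0,"dz":0.01,"wx":0,"wy":0,"wz":0},{"claw":0.085,"dx":0,"dy":0,"dz":0,"wx":0,"wy":0,"wz":0},{"claw":0.04,"dx":0,"dy":0,"dz":0,"wx":0,"wy":0,"wz":0},{"claw":0.03,"dx":0,"dy":0,"dz":0,"wx":0,"wy":0,"wz":0},{"claw":0.0,"dx":0,"dy":0,"dz":0,"wx":0,"wy":0,"wz":0},{"claw":0.0,"dx":0,"dy":0,"dz":0,"wx":0,"wy":0,"wz":0},{"claw":0.0,"dx":0,"dy":0,"dz":0,"wx":0,"wy":0,"wz":0},{"claw":0.0,"dx":0,"dy":0,"dz":0,"wx":0,"wy":0,"wz":0},{"claw":0.0,"dx":0,"dy":0,"dz":0,"wx":0,"wy":0,"wz":0}], newtons=40)

```text
t: 19.8
eef_pos: [0.6321, 0.1476, 0.1367]
tool_rot: [-0.0, 0.855, 0.518, -0.0]
contact_force: [-4.0, -0.0, 5.2]
gripper_width: 0.136
grasp_force: 42.4
```

```bash
cat > st.py <<'E'
from wr import *
o=get_obs();q=o["tool_rot"];Rt=Ro.from_quat([q[1],q[2],q[3],q[0]]).as_matrix();ay=np.degrees(np.arctan2(Rt[1,1],Rt[0,1]))
print(o["t"],o["eef_pos"].round(4),"tool y",ay.round(2),"f in tool",(Rt.T@o["contact_force"]).round(1),"grasp",o["grasp_force"],o["gripper_width"],"torque",o["torque"].round(2))
E
python3 st.py
```

```text
19.8 [0.6321 0.1476 0.1367] tool y -27.58 f in tool [-1.9 -3.5 -5.2] grasp 42.378568053245544 0.13627919623255635 torque [-0.06  0.68  0.01]
```

Request:
drive_tool(increments=[{"claw":0.0,"dx":0,"dy":0,"dz":0,"wx":0,"wy":0,"wz":-6},{"claw":0.0,"dx":0,"dy":0,"dz":0,"wx":0,"wy":0,"wz":-6},{"claw":0.0,"dx":0,"dy":0,"dz":0,"wx":0,"wy":0,"wz":-6},{"claw":0.0,"dx":0,"dy":0,"dz":0,"wx":0,"wy":0,"wz":-6},{"claw":0.0,"dx":0,"dy":0,"dz":0,"wx":0,"wy":0,"wz":-6},{"claw":0.0,"dx":0,"dy":0,"dz":0,"wx":0,"wy":0,"wz":-6},{"claw":0.0,"dx":0,"dy":0,"dz":0,"wx":0,"wy":0,"wz":-4},{"claw":0.0,"dx":0,"dy":0,"dz":0,"wx":0,"wy":0,"wz":-3},{"claw":0.0,"dx":0,"dy":0,"dz":0,"wx":0,"wy":0,"wz":0},{"claw":0.0,"dx":0,"dy":0,"dz":0,"wx":0,"wy":0,"wz":0},{"claw":0.0,"dx":0,"dy":0,"dz":0,"wx":0,"wy":0,"wz":0},{"claw":0.0,"dx":0,"dy":0,"dz":0,"wx":0,"wy":0,"wz":0}])

```text
t: 21.3
eef_pos: [0.6314, 0.1477, 0.1367]
tool_rot: [-0.001, 0.606, 0.796, -0.001]
contact_force: [-6.5, -0.8, 6.6]
gripper_width: 0.136
grasp_force: 42.8
```

```bash
python3 st.py
python3 - <<'E'
from wr import *
o,im,d,c=wrist()
def rect(n,P,m):
    p=P[m]
    if len(p)>5: r=cv2.minAreaRect(p[:,:2].astype(np.float32));print(n,len(p),np.round(r[0],4),np.round(r[1],4),round(r[2],2))
def sec(P):
    X,Y,Z=[P[...,i] for i in range(3)]
    rect("frame",P,(abs(X-.632)<.06)&(abs(Y-.1475)<.06)&(Z>.088)&(Z<.104))
    rect("marker",P,(abs(X-.404)<.04)&(abs(Y+.222)<.03)&(Z>.06))
    rect("cam",P,(X<.57)&(X>.48)&(Y>.15)&(Y<.235)&(Z>.07)&(Z<.084))
    rect("grip",P,(X>.35)&(X<.42)&(Y>.12)&(Y<.3)&(Z>.085)&(Z<.105))
sec(cloud(c,d));cv2.imwrite("pics/w6.png",im[:,:,::-1])
for n in("top","scene"):
    im,d=read_camera(n);print(n);sec(cloud(calibration(n),d))
    if n=="scene":cv2.imwrite("pics/s6.png",cv2.resize(im[130:360,120:330,::-1],(548,600),interpolation=cv2.INTER_CUBIC))
E
```

```text
21.3 [0.6314 0.1477 0.1367] tool y 15.43 f in tool [ 1.  -6.5 -6.5] grasp 42.79801905155182 0.1355922004683901 torque [-0.12  1.12 -0.07]
frame 769 [0.628  0.1667] [0.015 0.03 ] 14.54
cam 4281 [0.5284 0.2012] [0.0366 0.0508] 60.59
top
marker 39 [ 0.4047 -0.2184] [0.0284 0.0068] 2.49
cam 218 [0.5266 0.2019] [0.0364 0.049 ] 63.41
grip 86 [0.3869 0.2125] [0.0299 0.0154] 89.73
scene
frame 83 [0.6306 0.145 ] [0.0167 0.071 ] 23.2
marker 107 [ 0.4036 -0.2233] [0.0288 0.0071] 7.88
cam 141 [0.5259 0.1995] [0.0372 0.0472] 65.03
grip 72 [0.385  0.2095] [0.0159 0.0317] 1.2
```

View pics/s6.png

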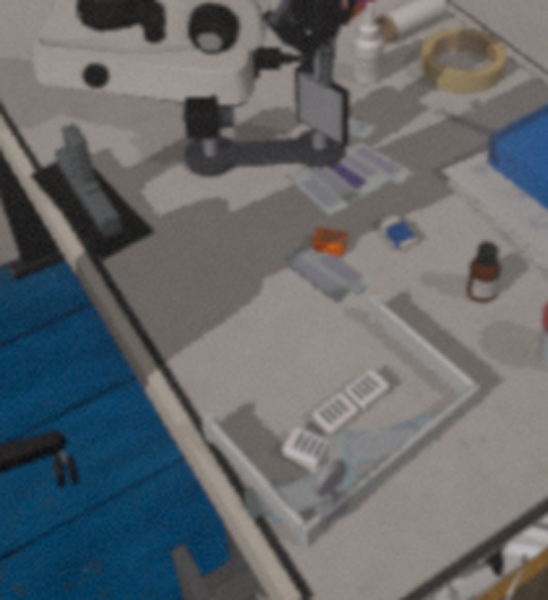

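The picture shows the mirror (320,105) turned towards the bay, the scraper standing on its pad, and the cassettes in the bay at (305,447), (335,410) and (368,388). I'll check the mirror angle with a plane fit to its face.

Run:
```python
from wr import *
im,d=read_camera("scene");P=cloud(calibration("scene"),d)
X,Y,Z=[P[...,i] for i in range(3)]
m=(np.hypot(X-.631,Y-.147)<.04)&(Z>.035)&(Z<.095);p=P[m]
for _ in range(3):
    cen=p.mean(0);u,s,vt=np.linalg.svd(p-cen);n=vt[2];r=(p-cen)@n;p=p[abs(r)<max(.002,2*r.std())]
n=n if n[0]<0 else -n
print(len(p),cen.round(4),n.round(3),"yaw",np.degrees(np.arctan2(n[1],n[0]))%360,r.std())
# sight offset with several estimates
piv=np.array([.6315,.1475])
for psi in(195.4,np.degrees(np.arctan2(n[1],n[0]))%360):
  for pv in(152,152.5,153):
    a=np.radians(2*psi-pv);e=np.array([.404,-.220])-piv
    print(psi,pv,"y",(-np.sin(a)*e[0]+np.cos(a)*e[1]).round(4),"x",(np.cos(a)*e[0]+np.sin(a)*e[1]).round(3))
```

```text
297 [0.6315 0.1444 0.0652] [-0.963 -0.271 -0.003] yaw 195.71265196918472 0.0009226700715996784
195.4 152 y -0.0042 x 0.432
195.4 152.5 y -0.0004 x 0.432
195.4 153 y 0.0033 x 0.432
195.71265196918472 152 y -0.0089 x 0.432
195.71265196918472 152.5 y -0.0052 x 0.432
195.71265196918472 153 y -0.0014 x 0.432
```

The independent plane fit gives 195.7° against the planned 195.4°, which puts the sight within 9 mm of the marker. That is inside the 22 mm limit, so I'm handing in.

```bash
python3 -c "
from station import *
print(hand_in())"
```

```text
the job is handed in; nothing more can be done
None
```

I handed the job in with all three cassettes swept into the bay, the scraper back upright on the middle of its pad, and the mirror held with its line of sight about 9 mm or less from the marker centre by my measurements; no verdict was returned.

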